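# Lock the stirrer drive with its sliding bar

### The job

Lock the stirrer drive: push the upright post on the slotted round disc so that the disc turns until its slot lines up with the steel bar, then push the bar along its guide, right through the slot, until it is fully home against the stop on the far side. Only push with the fingertips or the outside of the fingers: do not lift the bar, and leave the two jars, the bottle and the screwdriver where they are.

Things in the scene. Friction and masses are not known exactly. Their poses are not given: they have to be found in the camera images.
- drive_base: Fixed steel box, its flat deck 60 mm above the table. Origin: on the table under the disc's axis; x axis = direction in which the bar is pushed, z up. It spans x -220 to +100, y -95 to +95 mm. Along its line y = 0 stand the bar's guide (x -180 to -50), the disc (-45 to +45) and a keeper with an end stop (+48 to +74).
- guide (a point): Middle of the guide's floor, 66 mm above the table, 115 mm before the disc's axis; axes as the base. Low walls, 24 mm apart inside, 34 outside, tops 74 mm above the table. At the disc end a small bridge spans the bar (base x -58 to -48 mm, 34 mm wide, underside 91, top 96 mm above the table).
- lock_disc (a joint): Disc angle (rad) about its vertical axis, counter-clockwise from above, range -3.5 to 0.36, starts -2.6 to -0.5. The slot is in line with the bar at 0 and equally at -3.14. At angle a the post stands 30 mm from the axis in the direction a + pi/2 from the base's x axis (at 0 on +y, at -1.57 on +x, at -3.14 on -y). Turns with about 2 N at the post and stays where left.
- disc_slot (a point): Centre of the disc's top face, 89 mm above the table; x axis along the slot, z up. The disc is olive, 90 mm in diameter, 24 mm thick above a thin plate, cut right across by a straight slot 26 mm wide, open above and at both ends, floor 65 mm above the table.
- disc_post (a point): Centre of the top of the steel post on the disc, 125 mm above the table. The post is a plain upright cylinder, 12 mm in diameter, 36 mm tall (89 to 125 mm above the table), 30 mm from the disc's axis; pushing it sideways turns the disc.
- bar: Loose steel bar, about 0.4 kg, 145 long, 20 wide, 22 mm high, lying in the guide, 2 mm free each side. Origin: tip of its rounded nose (10 mm radius from above), on the underside; x axis forwards, tail at x = -145 mm. Slides with 1 to 3 N. At the start the nose is 6 to 19 mm short of the disc's rim; fully home it touches the stop and the tail lies 79 mm before the disc's axis.
- bar_lug (a point): Centre of the back face of the upright lug on the bar's tail, 106 mm above the table. The lug is 14 mm long, 20 wide, top 112 mm above the table, its back flush with the bar's end. Push here along the base's x axis: the back face is free of the guide walls from 74 to 112 mm above the table.
- stop (a point): Middle of the face of the end stop that the bar's nose must reach, 66 mm beyond the disc's axis, 75 mm above the table. It closes the keeper, whose cheeks are 28 mm apart inside, 38 mm outside, tops 84 mm above the table.
- jar_a: Bystander on the deck: sample jar with a steel cap, 38 mm in diameter, 38 mm tall, beside the guide on the base's +y side. Origin under its centre.
- jar_b: Bystander on the deck: a like jar at the deck's corner beyond the disc, on the base's -y side. Origin under its centre.
- media_bottle: Bystander on the table: bottle, 60 mm in diameter, 130 mm tall. Origin under its centre.
- screwdriver: Bystander on the table: lying screwdriver. Origin near its middle.
There are look-alikes about, which are no part of the job. Several things have the shape of the bar; the one meant has the colours described above.

How it is judged (in metres and radians):
On the way, in this order (a step that is already met when the one before it is completed fails the run):
1. the disc is turned until its slot lines up with the bar (angle between the x axis of disc_slot and the x axis of drive_base, either way round below 0.15 rad), for 0.1 s.
2. the bar is pushed through the slot, home against the stop (x of bar in the frame of drive_base above 0.062 m and y of bar in the frame of drive_base between -0.008 and 0.008 m and z of bar in the frame of drive_base below 0.072 m and angle between the x axis of disc_slot and the x axis of drive_base, either way round below 0.1 rad), for 0.2 s.
At the end, for the whole second after the job is handed in: The bar lies down in its guide at rest, through the disc's slot, its nose within 4 mm of the stop; the slot is in line with the bar; the jars, bottle and screwdriver stand within 15 mm of where they were (all of step 2 and linear speed of bar below 0.01 m/s and distance of each of jar_a, jar_b, media_bottle, screwdriver from where it was at the start of the episode below 0.015 m); the robot touches nothing.
It fails at once if the bar is lifted: nose or tail more than 10 mm off its guide (z of bar in the frame of drive_base above 0.076 m or z of bar_lug in the frame of drive_base above 0.116 m).
It fails at once if a jar is moved more than 15 mm (distance of jar_a from where it was at the start of the episode above 0.015 m).
It fails at once if a jar is moved more than 15 mm (distance of jar_b from where it was at the start of the episode above 0.015 m).
It fails at once if the bottle is moved more than 15 mm (distance of media_bottle from where it was at the start of the episode above 0.015 m).
It fails at once if the screwdriver is moved more than 15 mm (distance of screwdriver from where it was at the start of the episode above 0.015 m).
It also fails if it takes over 53 s, if anything falls off the work surface, if the arm or the gripper's body presses on something with over 40 N, if the wrist force passes 120 N, or if a joint passes its speed limit or range.

### The arm

A 6-joint arm with a two-finger parallel gripper is mounted at the origin on the work surface. World frame = base frame: x ahead of the robot, y to its left, z up, the work surface at z = 0. Lengths are in mm, angles in rad, forces in N, time in s.
With the tool pointing down it reaches from about 275 to 1000 mm from the base axis. Payload 8.4 kg.
Tool frame: the origin (TCP) lies at the very end of the fingers, on their centre line; the grasp point (between the pads) lies 19 mm behind it; z points along the fingers, x is the direction in which the jaws open and shut, and the axes are right-handed (so a half turn about z gives the same grasp; the last joint's range is limited). The gripper opens to 85 mm and grips with 20 to 120 N. Pads are 22 mm wide; open, the fingers measure 114 mm over their backs; the gripper's body (76 mm by 85 mm) begins 54 mm behind the grasp point. The pads swing forward as they close: fully open they stand 13 mm farther back than shut.
Start: joints at [1.186, 0.353, 1.633, -0, 1.155, -0.002], TCP at [233.448, 579.767, 231.281] pointing down, gripper open.
Joint ranges: [-2.63, 2.63], [-0.92, 2.1], [0.06, 2.66], [-1.3, 4.44], [0, 2.69], [-3.02, 3.02]. Speed limits (rad/s): [2.22, 2.22, 2.79, 3.14, 3.14, 3.14].

### API

Orientations are given as [roll, pitch, yaw] about the fixed x, y, z axes, in that order (R = Rz(yaw) Ry(pitch) Rx(roll)).
In Python, from rig import r gives the robot as it stands.
- The arm moves only by the tool arm_command, never from a script. Its argument "targets" is a list of rows, each a list of 6 numbers: the shift along the tool's x, y, z in m, then the turn, a rotation vector about the tool's x, y, z in rad. A call has 1 to 20 rows; each row shifts and turns the commanded pose from where the row before left it, along the tool's axes as they then stand; what a row does not reach is not made up. A row lasts 1/12 s, in which the tool goes at most 41.7 mm and 7.16 degrees, less where a joint would pass 70% of its speed; a pose out of reach is approached as far as the arm can. A call is refused whole if a number of a shift passes 0.0417 or a number of a turn 0.125, either way. A call with a gripper value outside its range is refused whole. "fingers" is the finger opening in m, from 0 to 0.0854, set as the call begins (left out, the last holds). The fingers move at their own pace and stop on an object; "squeeze" is the grip in N (left out, the last holds). Time passes only in rows, so rows that do not move let the fingers close. It gives the time, the measured TCP pose, the force and the opening at its end, in the units of the state.
- r.sense(): the state, without advancing time (a new reading comes with each control period).
- r.grab_frame(name): name is "scene" or "top" or "wrist"; returns a dict with "image" (420x560x3 uint8, blue, green, red), "fx", "fy", "cx", "cy" (pixels), "xyz" and "orientation" of the camera in the world. Camera axes: x right, y down, z forward; pixel columns grow to the right and rows downward; lengths in mm; the calibration is good to about 2 mm. A picture is of the moment at which its call begins. There is no depth.
- r.sign_off(): hands the job in, once; it reports no verdict.
The state is a dict: "clock": time; "qpos": joint angles; "qvel": joint speeds; "joint_efforts": joint torques, N m; "eef_pos": TCP position; "tcp_rot": TCP orientation; "contact_force": force on the tool from outside, world axes, zero at the start; "wrist_torque": the same for the moment, N m; "opening": opening from 0.0 (shut) to 1.0 (fully open).
Only numpy, scipy, OpenCV 4.12 (cv2) and the standard library are available. Lean on these libraries where they do the work, as an engineer would, in place of code of your own. Each camera call takes 0.05 s, during which the arm holds its last target.

## Working session

There is one attempt and no reset: what is moved stays moved. The work goes in short steps, Python scripts to look and compute and a tool call to move; the robot and the scene stay as the last step left them, time stands still between calls to the robot, and variables do not carry over. Pictures are saved under pics/ and viewed, and the job is handed in when it is done.

Besides the shell and the picture viewer there is one more tool, called after "Call:" as name(argument=value, ...) on one line, values as JSON. arm_command: Moves the arm, as the interface text tells. Its arguments: {"type":"object","properties":{"targets":{"type":"array"},"fingers":{"type":"number"},"squeeze":{"type":"number"}},"required":["targets"]}

```bash
mkdir -p pics; ls
python3 - <<'E'
from rig import r
import cv2,json,pickle
print(r.sense())
for n in("scene","top"):
    f=r.grab_frame(n); cv2.imwrite(f"pics/{n}0.png",f["image"]); pickle.dump(f,open(f"{n}0.pkl","wb"))
    print(n,{k:v for k,v in f.items() if k!="image"})
E
```

```text
pics
{'clock': 0.0, 'qpos': array([ 1.18564068e+00,  3.53617848e-01,  1.63413664e+00,  1.24979511e-05,
        1.15521121e+00, -2.43400018e-03]), 'qvel': array([ 9.46993687e-04,  1.22379865e-03,  2.58602507e-04,  1.13855680e-05,
        1.71254074e-03, -2.46493361e-04]), 'joint_efforts': array([ 2.62518970e-04, -6.05251265e+01, -3.42063975e+01,  1.48395579e-04,
        9.47505527e-03, -1.24887688e-05]), 'eef_pos': array([233.24001057, 579.3313695 , 230.57953751]), 'tcp_rot': array([-3.14157788e+00,  1.37301201e-03,  1.18806963e+00]), 'contact_force': array([ 1.19970653,  0.41137698, -0.14056892]), 'wrist_torque': array([-0.0415103 , -0.00957024, -0.0210748 ]), 'opening': 1.0004622965815548}
scene {'fx': 473.52232578933854, 'fy': 473.52232578933854, 'cx': 275.70837055298585, 'cy': 206.24931545078778, 'xyz': array([1516.32303328,   55.73785091,  754.9101962 ]), 'orientation': array([-2.20475337e+00,  8.69542194e-04,  1.67246955e+00])}
top {'fx': 442.36275761049217, 'fy': 442.36275761049217, 'cx': 283.0191394796674, 'cy': 212.21894038489026, 'xyz': array([ 560.30993509,  -53.45393568, 1207.42150086]), 'orientation': array([-3.06850808,  0.00902621, -1.58864824])}
```

View pics/scene0.png

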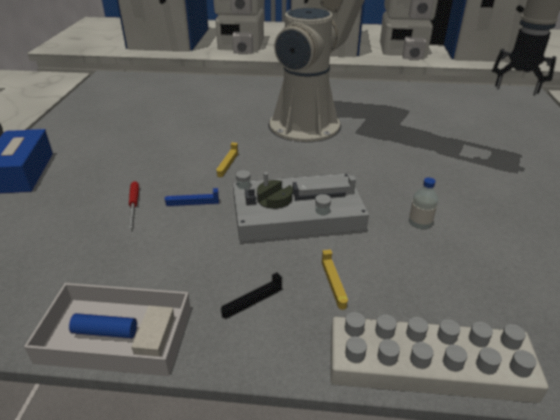

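View pics/top0.png

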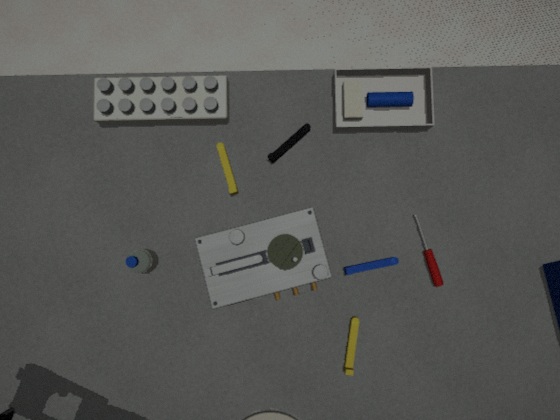

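The top view shows the box with its deck corners near (197,238), (312,209), (329,279) and (212,306). The disc is at (285,252), the post at about (294,259), and the bar's tail at the left, about (212,270). I'll zoom in to measure.

```bash
cat > h.py <<'E'
import numpy as np,cv2,pickle
from scipy.spatial.transform import Rotation as Ro
def ray(f,px,z):
    R=Ro.from_euler('xyz',f["orientation"]).as_matrix()
    d=R@np.array([(px[0]-f["cx"])/f["fx"],(px[1]-f["cy"])/f["fy"],1.0])
    o=np.array(f["xyz"]); return o+d*(z-o[2])/d[2]
def proj(f,P):
    R=Ro.from_euler('xyz',f["orientation"]).as_matrix()
    c=(np.atleast_2d(P)-f["xyz"])@R
    return np.c_[c[:,0]/c[:,2]*f["fx"]+f["cx"],c[:,1]/c[:,2]*f["fy"]+f["cy"]]
def zoom(f,x0,y0,x1,y1,k,name):
    cv2.imwrite(name,cv2.resize(f["image"][y0:y1,x0:x1],None,fx=k,fy=k,interpolation=cv2.INTER_CUBIC))
E
python3 - <<'E'
from h import *
f=pickle.load(open("top0.pkl","rb")); zoom(f,185,195,345,315,5,"pics/topz.png")
g=pickle.load(open("scene0.pkl","rb")); zoom(g,220,160,380,250,5,"pics/scz.png")
E
```

```text
(no output)
```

View pics/topz.png

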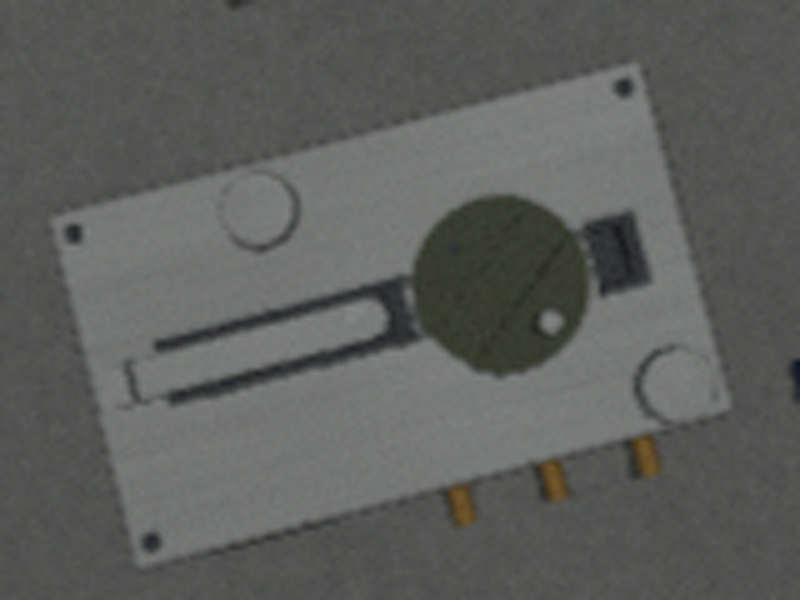

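View pics/scz.png

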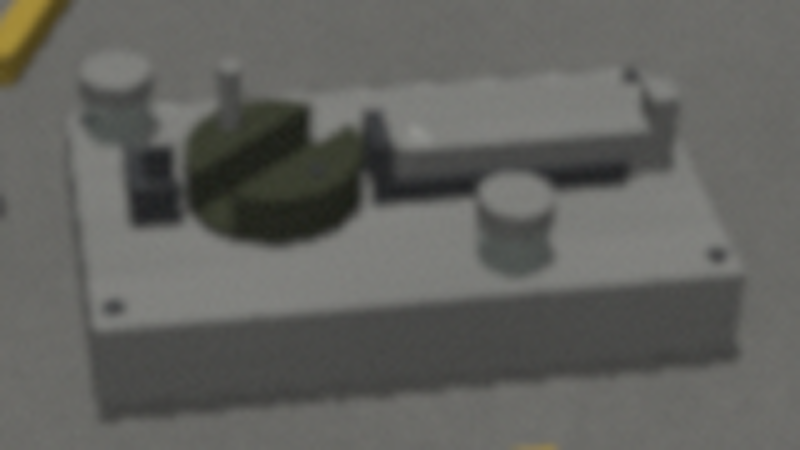

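The zoom shows deck corners at (52,216), (638,65), (731,409) and (140,565), and the post top at about (551,322). The slot runs diagonally. The bar is in the guide, with its nose at about (388,308) and its tail at (125,380). Next I'll compute the base pose and the disc angle.

```bash
cat >> h.py <<'E'
def uz(u,x0=185,y0=195,k=5): return np.array([x0+(u[0]+.5)/k-.5,y0+(u[1]+.5)/k-.5])
E
python3 - <<'E'
from h import *
f=pickle.load(open("top0.pkl","rb")); g=pickle.load(open("scene0.pkl","rb"))
C=[ray(f,uz(u),60) for u in [(52,216),(638,65),(731,409),(140,565)]]
M=np.array([[-220,95],[100,95],[100,-95],[-220,-95]],float)
W=np.array(C)[:,:2]
mc,wc=M.mean(0),W.mean(0)
H=(M-mc).T@(W-wc); th=np.arctan2(H[0,1]-H[1,0],H[0,0]+H[1,1])
R=np.array([[np.cos(th),-np.sin(th)],[np.sin(th),np.cos(th)]])
o=wc-R@mc; print("yaw",th,"origin",o); print("res",W-(M@R.T+o))
loc=lambda u,z:(R.T@(ray(f,uz(u),z)[:2]-o)).round(1)
# disc by colour
im=f["image"].astype(int); m=((im[...,1]-im[...,0])>12).astype(np.uint8); m[:,:260]=0;m[:, 310:]=0;m[:225]=0;m[275:]=0
c=max(cv2.findContours(m,0,2)[0],key=cv2.contourArea);(e,ax,an)=cv2.fitEllipse(c);print("disc",e,ax,(R.T@(ray(f,e,89)[:2]-o)))
p=loc((551,322),125); print("post",p,"a",np.arctan2(p[1],p[0])-np.pi/2)
print("nose",loc((388,308),88),"tail-topback",loc((125,383),112),"jar_a",loc((261,206),98),"jar_b",loc((678,384),98))
# scene checks
gz=lambda u:uz(u,220,160)
print("post scene",(R.T@(ray(g,gz((230,65)),125)[:2]-o)),"lug",(R.T@(ray(g,gz((678,98)),112)[:2]-o)))
pickle.dump((th,o),open("base.pkl","wb"))
for P in [(-220,95),(100,95),(100,-95),(-220,-95)]:
  q=R@np.array(P)+o; print((proj(g,[q[0],q[1],60])[0]-[220,160])*5)
E
```

```text
yaw -1.3328843591160524 origin [543.3298816  -48.29430884]
res [[-1.62388189 -2.96472234]
 [-4.08766667  2.37612071]
 [ 2.21645062  3.38998645]
 [ 3.49509794 -2.80138482]]
disc (276.3028564453125, 251.9978485107422) (13.219015121459961, 17.614408493041992) [-21.81661755   4.1554012 ]
post [ 18.5 -23.3] a -2.4705262355106012
nose [-58.9   2.9] tail-topback [-192.     0.3] jar_a [-107.2   68.4] jar_b [ 72.  -69.9]
post scene [ 18.09414483 -22.19533978] lug [-201.05932652   18.3004578 ]
[746.09011053 268.68799923]
[ 86.49235378 325.08202426]
[ 61.22058739 105.16868287]
[644.52715255  61.25208853]
```

Base frame: yaw -1.333, origin about (543,-48). The post is at base (18.5,-23), so the disc angle is about -2.47. The short way is to push the post towards -x until it reaches (0,-30), i.e. -3.14. First I'll shut the fingers and turn the tool so that tool y = base x and tool x = base y.

Call:
arm_command(targets=[[0,0,0,0,0,0.1188],[0,0,0,0,0,0.1188],[0,0,0,0,0,0.1188],[0,0,0,0,0,0.1188],[0,0,0,0,0,0.1188],[0,0,0,0,0,0.1188],[0,0,0,0,0,0.1188],[0,0,0,0,0,0.1184],[0,0,0,0,0,0]], fingers=0, squeeze=20)

```text
clock: 0.85
eef_pos: [233.3, 579.5, 230.9]
tcp_rot: [3.141, 0.0, 0.233]
contact_force: [0.4, 0.2, -0.4]
opening: -0.0
```

Call:
arm_command(targets=[[0.0063,0.0366,0,0,0,0],[0.0063,0.0366,0,0,0,0],[0.0063,0.0366,0,0,0,0],[0.0063,0.0366,0,0,0,0],[0.0063,0.0366,0,0,0,0],[0.0063,0.0366,0,0,0,0],[0.0063,0.0366,0,0,0,0],[0.0063,0.0366,0,0,0,0],[0.0063,0.0366,0,0,0,0],[0.0063,0.0366,0,0,0,0],[0.0063,0.0366,0,0,0,0],[0.0063,0.0366,0,0,0,0],[0.0063,0.0366,0,0,0,0],[0.0063,0.0366,0,0,0,0],[0.0063,0.0366,0,0,0,0],[0.0063,0.0366,0,0,0,0],[0.0063,0.0366,0,0,0,0],[0.0063,0.0366,0,0,0,0],[0.0063,0.0366,0,0,0,0],[0.0063,0.0366,0,0,0,0]])

```text
clock: 2.52
eef_pos: [528.8, -103.9, 231.2]
tcp_rot: [-3.141, 0.0, 0.242]
contact_force: [0.5, -0.2, -0.9]
opening: -0.001
```

```bash
cat >> h.py <<'E'
def tb(r):
    th,o=pickle.load(open("base.pkl","rb")); s=r.sense(); d=s["eef_pos"][:2]-o
    c,n=np.cos(th),np.sin(th)
    print("t",round(s["clock"],2),"base xy",(round(c*d[0]+n*d[1],1),round(-n*d[0]+c*d[1],1)),"z",round(s["eef_pos"][2],1),"rpy",s["tcp_rot"].round(3),"F",s["contact_force"].round(1),"open",round(s["opening"],2))
E
python3 - <<'E'
from h import *; from rig import r
tb(r); f=r.grab_frame("wrist"); cv2.imwrite("pics/w1.png",f["image"]); f=r.grab_frame("scene"); cv2.imwrite("pics/s1.png",f["image"])
E
```

```text
t 2.52 base xy (np.float64(50.6), np.float64(-27.3)) z 231.2 rpy [-3.141  0.     0.242] F [ 0.5 -0.2 -0.9] open -0.0
```

View pics/w1.png

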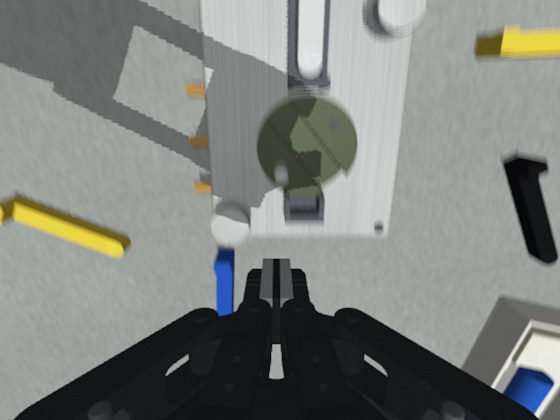

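View pics/s1.png

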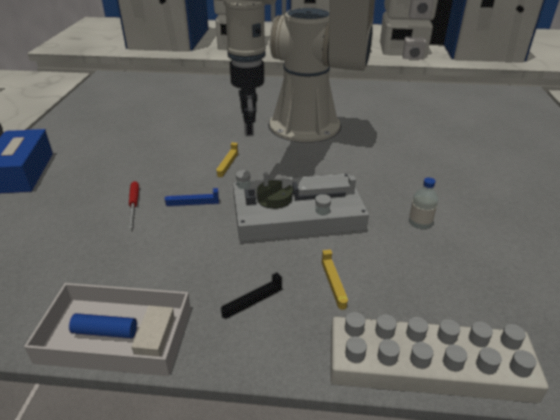

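The wrist picture shows the post top at about (281,170), the disc centre at (307,140) and jar_b's cap at (231,222). The fingertips are at (276,262). I'll cross-check the base pose with this view.

Run:
```python
from h import *; from rig import r
f=r.grab_frame("wrist"); pickle.dump(f,open("w1.pkl","wb")); print(f["xyz"],f["orientation"],f["fx"])
th,o=pickle.load(open("base.pkl","rb")); R=np.array([[np.cos(th),-np.sin(th)],[np.sin(th),np.cos(th)]])
im=cv2.resize(f["image"][0:260,180:440],None,fx=2.3,fy=2.3,interpolation=cv2.INTER_CUBIC)
for P in [(100,95,60),(100,-95,60),(18.5,-23.3,125),(0,0,89),(45,0,89),(0,45,89),(0,-45,89),(-45,0,89),(66,0,84),(72,-70,98),(-107,68,98),(-58,17,96),(-58,-17,96),(48,19,84),(48,-19,84)]:
    w=R@np.array(P[:2])+o; q=proj(f,[*w,P[2]])[0]; u=(q-[180,0])*2.3
    cv2.drawMarker(im,(int(u[0]),int(u[1])),(0,0,255),0,10,1)
cv2.imwrite("pics/w1z.png",im)
```

```text
[510.77939664 -27.17611844 372.60960989] [ 2.81756904e+00 -6.74171931e-04  2.38860324e-01] 315.4548793090041
```

View pics/w1z.png

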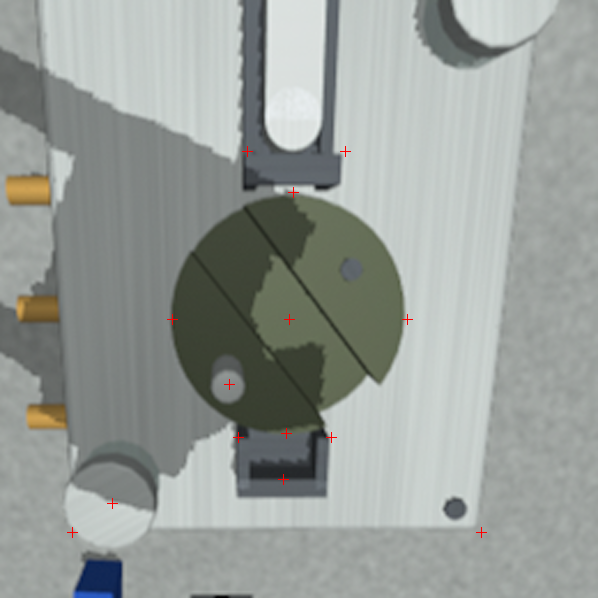

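The projected points agree with the wrist view to about 2 mm, and the slot edges give a ≈ -2.49. I'll lower beside the post on its +x side to z ≈ 103.

Call:
arm_command(targets=[[0,0,0.032,0,0,0],[0,0,0.032,0,0,0],[0,0,0.032,0,0,0],[0,0,0.032,0,0,0],[0,0,0,0,0,0]])

```text
clock: 3.08
eef_pos: [524.0, -100.0, 98.1]
tcp_rot: [-3.137, 0.009, 0.242]
contact_force: [-0.9, 0.2, -1.3]
opening: -0.002
```

Call:
arm_command(targets=[[0,-0.004,0,0,0,0],[0,-0.004,0,0,0,0],[0,-0.004,0,0,0,0],[0,-0.004,0,0,0,0],[0,-0.004,0,0,0,0],[0,-0.004,0,0,0,0],[0,0,0,0,0,0]])

```text
clock: 3.67
eef_pos: [523.1, -78.4, 105.0]
tcp_rot: [3.14, -0.002, 0.239]
contact_force: [-0.9, -1.7, 0.4]
opening: 0.002
```

Run:
```python
from h import *; from rig import r
f=r.grab_frame("wrist"); cv2.imwrite("pics/w2.png",f["image"]); pickle.dump(f,open("w2.pkl","wb")); tb(r)
```

```text
t 3.72 base xy (np.float64(24.6), np.float64(-26.4)) z 105.0 rpy [ 3.14e+00 -2.00e-03  2.39e-01] F [ 0.1 -1.2 -0.1] open 0.0
```

View pics/w2.png

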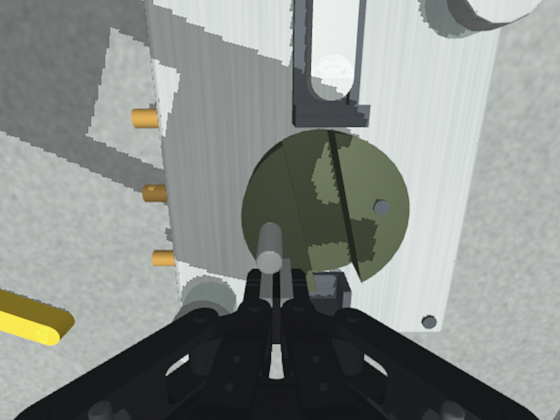

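The post has turned with the finger and the slot is now about 0.185 rad off line (edge from (332,130) to (360,280)). I need another ~5.5 mm.

Call:
arm_command(targets=[[0,-0.002,0,0,0,0],[0,-0.002,0,0,0,0],[0,-0.0015,0,0,0,0],[0,0,0,0,0,0],[0,0,0,0,0,0]])

```text
clock: 4.13
eef_pos: [521.8, -72.9, 103.4]
tcp_rot: [-3.141, -0.001, 0.238]
contact_force: [-0.2, -0.9, 0.6]
opening: 0.001
```

Run:
```python
from h import *; from rig import r
f=r.grab_frame("wrist"); zoom(f,220,90,440,290,3,"pics/w3.png"); pickle.dump(f,open("w3.pkl","wb")); tb(r)
```

```text
t 4.18 base xy (np.float64(18.9), np.float64(-26.8)) z 103.3 rpy [-3.141 -0.     0.238] F [-0.3 -1.   0.2] open -0.0
```

View pics/w3.png

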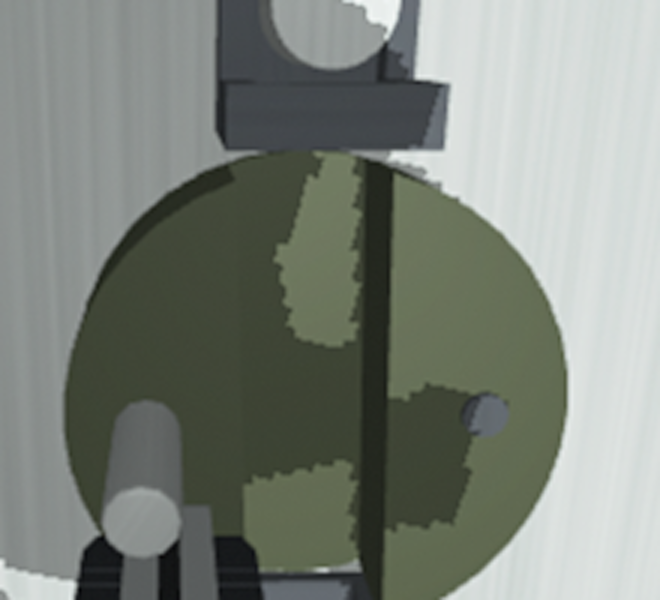

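Run:
```python
from h import *
f=pickle.load(open("w3.pkl","rb")); th,o=pickle.load(open("base.pkl","rb"))
z=lambda u:ray(f,uz(u,220,90,3),89)
for p,q in [((393,175),(383,600)),((234,170),(243,530))]:
    a=z(p);b=z(q);d=b-a;print(np.arctan2(d[1],d[0])-th)
    R=np.array([[np.cos(th),-np.sin(th)],[np.sin(th),np.cos(th)]]);print(R.T@(a[:2]-o),R.T@(b[:2]-o))
```

```text
0.051080364486717045
[-42.66537202   9.63931733] [36.94472726 13.7093707 ]
0.0470627478864889
[-43.47073087 -16.28070267] [ 22.08412371 -13.19323126]
```

The slot is 0.05 rad short, so I'll push 1.5 mm more, then back off and lift.

Call:
arm_command(targets=[[0,-0.0015,0,0,0,0],[0,0,0,0,0,0],[0,0,0,0,0,0],[0,0.015,0,0,0,0],[0,0.01,0,0,0,0],[0,0,-0.035,0,0,0],[0,0,-0.035,0,0,0],[0,0,0,0,0,0]])

```text
clock: 4.85
eef_pos: [530.4, -97.0, 178.7]
tcp_rot: [3.139, -0.007, 0.237]
contact_force: [1.4, -0.1, 0.5]
opening: 0.001
```

Run:
```python
from h import *; from rig import r
f=r.grab_frame("wrist"); zoom(f,220,60,420,260,3,"pics/w4.png"); pickle.dump(f,open("w4.pkl","wb")); tb(r)
```

```text
t 4.9 base xy (np.float64(43.8), np.float64(-24.9)) z 176.4 rpy [ 3.139 -0.006  0.237] F [-0.6  0.1  0.3] open 0.0
```

View pics/w4.png

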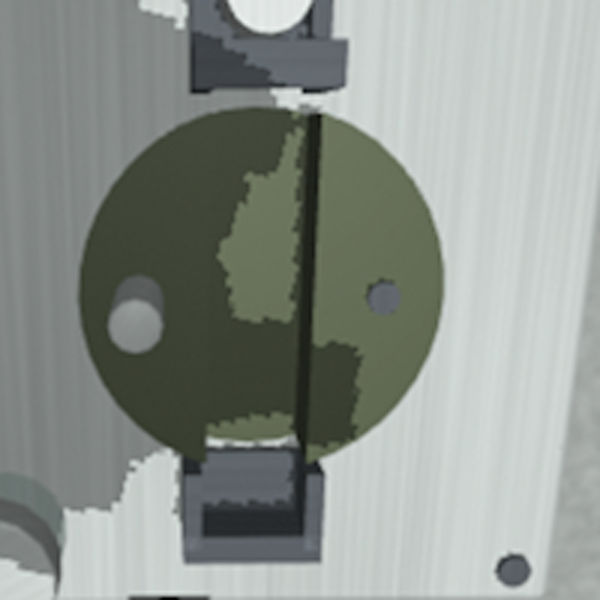

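Run:
```python
from h import *
f=pickle.load(open("w4.pkl","rb")); th,o=pickle.load(open("base.pkl","rb"))
R=np.array([[np.cos(th),-np.sin(th)],[np.sin(th),np.cos(th)]])
L=lambda u,h:R.T@(ray(f,uz(u,220,60,3),h)[:2]-o)
a,b=L((322,115),89),L((310,462),89);print(a,b,np.arctan2(*(b-a)[::-1]))
print("post",L((136,326),125)); print("keeper outer",L((183,560),84),L((322,560),84)); print("bridge",L((191,88),91),L((347,88),91)); print("keeper front",L((323,470),84))
```

```text
[-41.55110123  11.77795766] [42.96868621 12.96895631] 0.014090426282666645
post [  0.41441859 -30.5918455 ]
keeper outer [ 72.96803128 -19.66449163] [73.12698811 18.41290913]
bridge [-47.28191799 -18.47204833] [-47.26149177  16.82857695]
keeper front [46.96011245 17.34748182]
```

The slot is in line (0.014 rad) and the post is at (0.4,-30.6). Now I'll move over the guide and check the lug on the way.

Call:
arm_command(targets=[[0.006,-0.036,0,0,0,0],[0.006,-0.036,0,0,0,0],[0.006,-0.036,0,0,0,0],[0.006,-0.036,0,0,0,0],[0,-0.036,0,0,0,0],[0,0,0,0,0,0],[0,0,0,0,0,0]])

```text
clock: 5.48
eef_pos: [507.0, 86.0, 172.4]
tcp_rot: [-3.141, 0.001, 0.241]
contact_force: [0.1, -0.1, 0.9]
opening: 0.003
```

Run:
```python
from h import *; from rig import r
f=r.grab_frame("wrist"); zoom(f,180,0,440,260,2.3,"pics/w5.png"); pickle.dump(f,open("w5.pkl","wb")); tb(r)
```

```text
t 5.53 base xy (np.float64(-137.9), np.float64(-3.5)) z 172.5 rpy [3.142e+00 1.000e-03 2.400e-01] F [ 0.  -0.6 -0.4] open -0.0
```

View pics/w5.png

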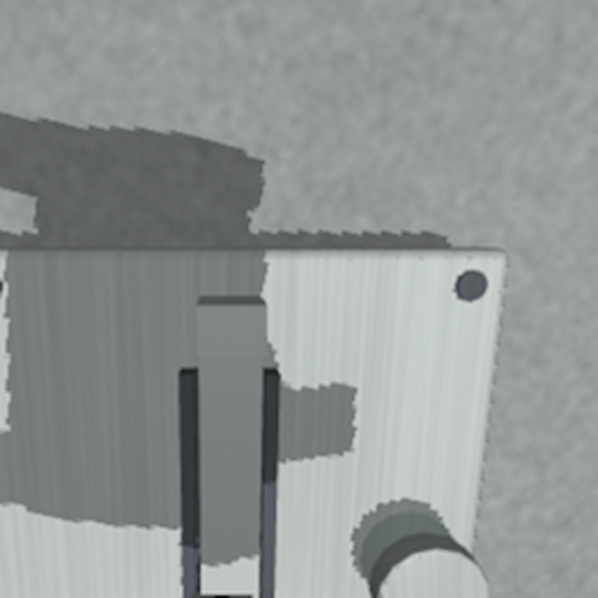

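Run:
```python
from h import *
f=pickle.load(open("w5.pkl","rb")); th,o=pickle.load(open("base.pkl","rb"))
R=np.array([[np.cos(th),-np.sin(th)],[np.sin(th),np.cos(th)]])
L=lambda u,h:R.T@(ray(f,uz(u,180,0,2.3),h)[:2]-o)
print("lug back top",L((198,303),112),L((266,303),112),"lug back bottom-ish",L((230,297),74)); print("guide wall ends",L((180,370),74),L((278,370),74)); print("deck edge",L((100,248),60),L((500,248),60))
```

```text
lug back top [-205.01563402  -10.45434909] [-205.07638868    7.94641907] lug back bottom-ish [-204.06511431   -1.42618798]
guide wall ends [-180.57669616  -17.81198653] [-180.68905412   14.6190836 ]
deck edge [-218.79103262  -44.63920198] [-219.21319747   88.33100545]
```

The lug's back is at x = -205, y = -1.3, and the guide's middle is at about y = -1.4 (a small bias in my frame). I'll go behind it and lower to z ≈ 85.

Call:
arm_command(targets=[[0,-0.034,0,0,0,0],[0.001,-0.034,0,0,0,0],[0.001,-0.034,0,0,0,0],[0,0,0,0,0,0],[0,0,0.025,0,0,0],[0,0,0.025,0,0,0],[0,0,0.02,0,0,0],[0,0,0.018,0,0,0],[0,0,0,0,0,0],[0,0,0,0,0,0]])

```text
clock: 6.37
eef_pos: [485.5, 182.6, 84.5]
tcp_rot: [3.141, 0.003, 0.236]
contact_force: [-0.2, 0.5, 0.6]
opening: 0.004
```

Run:
```python
from h import *; from rig import r
tb(r)
```

```text
t 6.37 base xy (np.float64(-238.0), np.float64(-1.8)) z 84.5 rpy [3.141e+00 3.000e-03 2.360e-01] F [-0.2  0.5  0.6] open 0.0
```

Call:
arm_command(targets=[[0,0.005,0,0,0,0],[0,0.005,0,0,0,0],[0,0.005,0,0,0,0],[0,0.005,0,0,0,0],[0,0.005,0,0,0,0],[0,0.005,0,0,0,0],[0,0.005,0,0,0,0],[0,0.005,0,0,0,0],[0,0.005,0,0,0,0],[0,0.005,0,0,0,0],[0,0.005,0,0,0,0],[0,0.005,0,0,0,0],[0,0.005,0,0,0,0],[0,0.005,0,0,0,0]])

```text
clock: 7.53
eef_pos: [502.5, 115.6, 85.3]
tcp_rot: [-3.142, 0.0, 0.238]
contact_force: [-0.9, 3.1, 3.4]
opening: -0.001
```

Run:
```python
from h import *; from rig import r
tb(r); f=r.grab_frame("scene"); zoom(f,220,150,380,250,5,"pics/s6.png")
```

```text
t 7.53 base xy (np.float64(-168.9), np.float64(-1.1)) z 85.3 rpy [-3.142  0.     0.238] F [-0.9  3.1  3.4] open -0.0
```

View pics/s6.png

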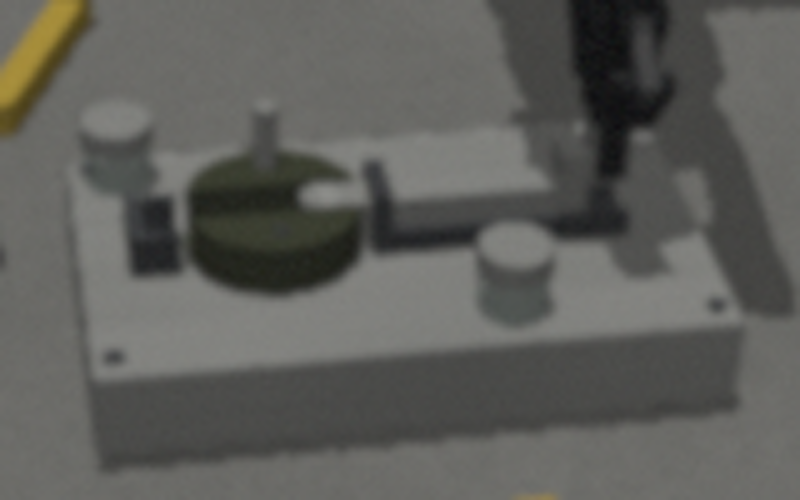

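The nose has entered the slot (tip at about (300,195)), with about 3 N of push. I'll continue.

Call:
arm_command(targets=[[0,0.005,0,0,0,0],[0,0.005,0,0,0,0],[0,0.005,0,0,0,0],[0,0.005,0,0,0,0],[0,0.005,0,0,0,0],[0,0.005,0,0,0,0],[0,0.005,0,0,0,0],[0,0.005,0,0,0,0],[0,0.005,0,0,0,0],[0,0.005,0,0,0,0],[0,0.005,0,0,0,0],[0,0.005,0,0,0,0],[0,0.005,0,0,0,0]])

```text
clock: 8.67
eef_pos: [517.7, 52.4, 85.3]
tcp_rot: [3.142, 0.0, 0.238]
contact_force: [-0.3, 3.0, 2.6]
opening: 0.001
```

Call:
arm_command(targets=[[0,0.003,0,0,0,0],[0,0.002,0,0,0,0],[0,0.002,0,0,0,0],[0,0,0,0,0,0]])

```text
clock: 9.0
eef_pos: [519.3, 45.7, 85.2]
tcp_rot: [3.141, 0.0, 0.238]
contact_force: [0.4, -0.4, 0.6]
opening: 0.0
```

Run:
```python
from h import *; from rig import r
tb(r)
```

```text
t 9.0 base xy (np.float64(-97.0), np.float64(-1.2)) z 85.2 rpy [3.141 0.    0.238] F [ 0.4 -0.4  0.6] open 0.0
```

Expected home is at about -92, so I'll creep until the force rises.

Call:
arm_command(targets=[[0,0.002,0,0,0,0],[0,0.0015,0,0,0,0],[0,0,0,0,0,0]])

```text
clock: 9.25
eef_pos: [520.0, 42.5, 85.2]
tcp_rot: [3.141, 0.0, 0.238]
contact_force: [-0.9, 0.8, -0.5]
opening: -0.001
```

Call:
arm_command(targets=[[0,0.001,0,0,0,0],[0,0.001,0,0,0,0]])

```text
clock: 9.42
eef_pos: [520.5, 40.8, 85.2]
tcp_rot: [-3.142, 0.0, 0.238]
contact_force: [-0.8, 2.5, -0.7]
opening: -0.0
```

Run:
```python
from h import *; from rig import r
tb(r); f=r.grab_frame("scene"); zoom(f,220,150,380,250,5,"pics/s7.png")
```

```text
t 9.42 base xy (np.float64(-91.9), np.float64(-1.2)) z 85.2 rpy [-3.142  0.     0.238] F [-0.8  2.5 -0.7] open -0.0
```

View pics/s7.png

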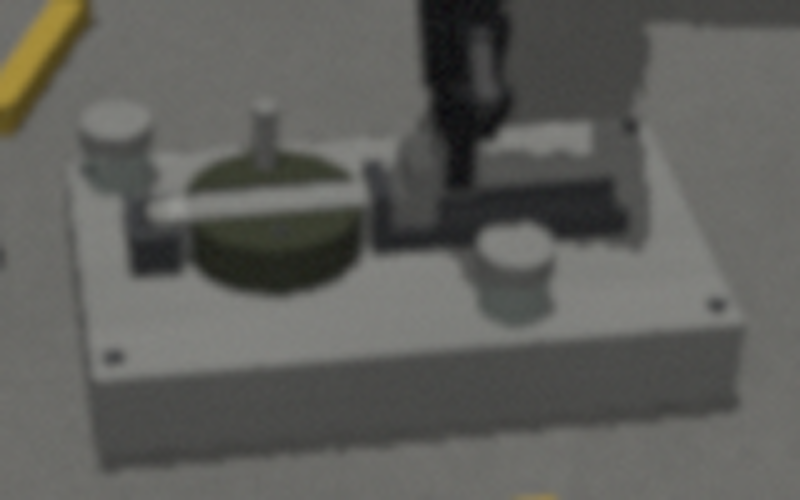

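The nose is in the keeper, near (150,212). A few more millimetres should bring a clear force rise.

Call:
arm_command(targets=[[0,0.001,0,0,0,0],[0,0.001,0,0,0,0]])

```text
clock: 9.63
eef_pos: [521.0, 38.8, 85.2]
tcp_rot: [3.142, 0.0, 0.238]
contact_force: [-0.8, 1.5, -0.9]
opening: -0.007
```

Call:
arm_command(targets=[[0,0.001,0,0,0,0],[0,0.0005,0,0,0,0]])

```text
clock: 9.8
eef_pos: [521.1, 38.0, 85.2]
tcp_rot: [-3.14, 0.0, 0.237]
contact_force: [-2.1, 9.9, -0.0]
opening: -0.002
```

Run:
```python
from h import *; from rig import r
tb(r)
```

```text
t 9.8 base xy (np.float64(-89.1), np.float64(-1.3)) z 85.2 rpy [-3.14   0.     0.237] F [-2.1  9.9 -0. ] open -0.0
```

The force rose to 10 N, so the bar is at the stop. I'll hold briefly, retreat, lift, and check with the wrist camera from above.

Call:
arm_command(targets=[[0,0.0005,0,0,0,0],[0,0,0,0,0,0],[0,0,0,0,0,0],[0,0,0,0,0,0],[0,-0.003,0,0,0,0],[0,-0.015,0,0,0,0],[0,-0.015,0,0,0,0],[0,0,-0.03,0,0,0],[0,0,-0.04,0,0,0],[0,0,-0.04,0,0,0],[0,0,-0.03,0,0,0],[0,0.03,0,0,0,0],[0,0.04,0,0,0,0],[0,0.04,0,0,0,0],[0,0.04,0,0,0,0],[0,0.03,0,0,0,0],[0,0,0,0,0,0],[0,0,0,0,0,0]])

```text
clock: 11.3
eef_pos: [556.3, -107.8, 225.2]
tcp_rot: [3.141, 0.0, 0.235]
contact_force: [0.3, 0.0, -0.5]
opening: -0.0
```

Run:
```python
from h import *; from rig import r
tb(r); f=r.grab_frame("wrist"); zoom(f,180,0,440,260,2.3,"pics/w8.png"); pickle.dump(f,open("w8.pkl","wb"))
f=r.grab_frame("top"); pickle.dump(f,open("top8.pkl","wb")); cv2.imwrite("pics/top8.png",f["image"])
```

```text
t 11.3 base xy (np.float64(60.9), np.float64(-1.4)) z 225.2 rpy [3.141 0.    0.235] F [ 0.3  0.  -0.5] open -0.0
```

View pics/w8.png

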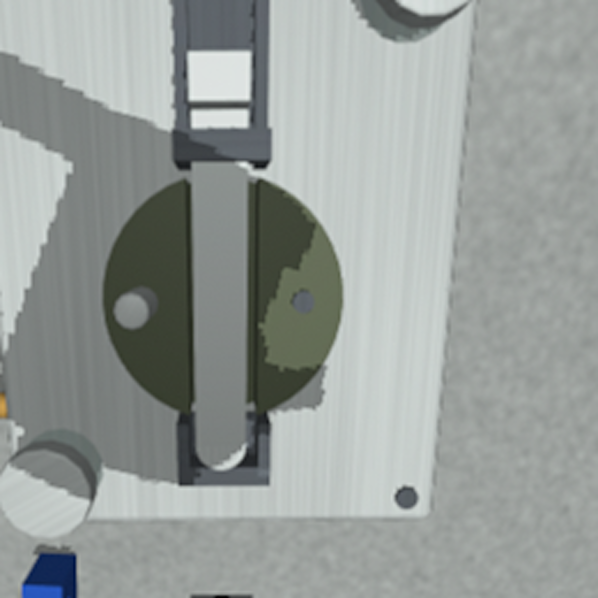

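View pics/top8.png

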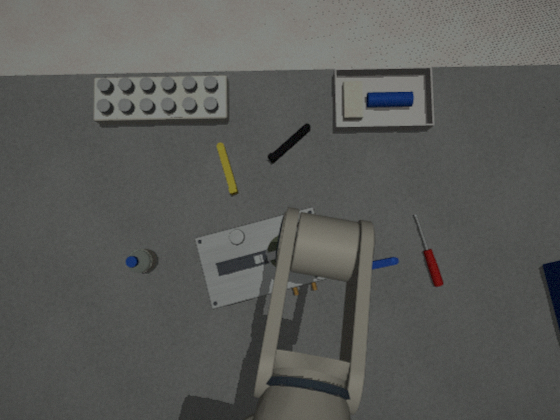

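Run:
```python
from h import *
f=pickle.load(open("w8.pkl","rb")); th,o=pickle.load(open("base.pkl","rb"))
R=np.array([[np.cos(th),-np.sin(th)],[np.sin(th),np.cos(th)]])
L=lambda u,h:R.T@(ray(f,uz(u,180,0,2.3),h)[:2]-o)
print("nose",L((222,471),88),"lug back top",L((220,50),112),"keeper end",L((222,485),84),"lug front top",L((220,101),112))
a,b=L((258,180),89),L((256,413),89);print("slot",np.arctan2(*(b-a)[::-1]))
a,b=L((185,180),89),L((191,410),89);print("slot",np.arctan2(*(b-a)[::-1]))
```

```text
nose [66.48803672 -1.34688425] lug back top [-76.88523676  -1.59830881] keeper end [73.75533245 -1.36400855] lug front top [-62.80722403  -1.64762654]
slot 0.0038159603569896754
slot 0.009428502400190124
```

Run:
```python
from rig import r
print(r.sign_off())
```

```text
the job is handed in; nothing more can be done
None
```

The stirrer drive is locked. I turned the disc about 0.67 rad the short way to its -3.14 position, then pushed the bar by its lug through the slot to the stop. The job was handed in at about 11.3 s; signing off gives no verdict.

- **Bar:** the last wrist picture puts the nose at x ≈ 66 mm, against a stop at 66 mm. The push force rose from about 2 N to 10 N at the end, which agrees with contact. The lug's back measured -77 mm against the expected -79 mm, within the roughly 2 mm calibration error.
- **Slot:** it is within about 0.01 rad of the bar's line.
- **Bystanders:** by eye, the bottle, the screwdriver and jar_a are where they were. The arm hides jar_b in the last top view, but it shows at its corner in the wrist picture. I did not measure any of their positions again.
- **Base frame:** my estimate was about 1.3 mm off in y. I allowed for this by lining up on the guide and the bar. The deck corners also measured about 5 mm shorter than the stated 320 mm length, but this did not affect the moves.
- **At hand-in:** the arm was clear, with the fingertips about 225 mm above the table.

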